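# Set up a shaft for a run-out check on the surface plate

## Task

Set up the run-out check on the grey surface plate: put each V-block centred and square on the cork pad of its size, groove along the line of the two pads, then lay the stepped shaft level in both grooves, thick end in the large block and thin end in the small one, its middle midway between the blocks. Stand the dial gauge upright on the plate behind the shaft (on the side away from the robot), midway between the V-blocks, its plunger pointing squarely at the shaft with the tip about 15 mm short of it. Stand the round stop post upright on the plate, in line with the shaft just beyond its thin end, leaving about 15 mm between the post's foot and the end; leave everything released and at rest.

Things in the scene. Friction and masses are not known exactly. Their poses are not given: they have to be found in the camera images.
- plate: Fixed grey surface plate, 160 mm (its x) by 280 mm (its y), top face 30 mm above the bench. Origin: centre of its underside. Its y axis runs along the long side, roughly to the robot's left; its +x side is the far side from the robot. The line through the two cork pads runs parallel to y, 35 mm on the robot's side of the plate's centre (x = -35 mm).
- pad_large: The larger of two fixed thin cork pads on the plate: 40 mm (its x) by 56 mm (its y), 3 mm thick. Origin: centre of its underside, on the plate's top. Its x axis runs along the plate's long side (either way round). The pads' centres are 100 mm apart; which pad is at which end changes.
- pad_small: The smaller cork pad: 28 mm (its x) by 42 mm (its y), 3 mm thick; otherwise like pad_large.
- vee_large: Loose large steel V-block, 36 mm along its groove (its x) by 52 mm wide (its y), 32.4 mm high, about 0.4 kg, with a 90-degree groove along the top, 16 mm deep, 32 mm wide at the top. Origin: centre of its underside; z up. The flat flanks (+y and -y) are vertical. Either way round is the same. In it the shaft's thick end lies with its axis 36.2 mm above the block's underside.
- vee_small: Loose small steel V-block, 24 mm along its groove (its x) by 38 mm wide (its y), 34 mm high, about 0.2 kg, with a 90-degree groove along the top, 10.5 mm deep, 21 mm wide at the top. Origin: centre of its underside; z up. Vertical flat flanks at +y and -y. Either way round is the same. In it the shaft's thin end lies with its axis 36.2 mm above the block's underside.
- shaft: Loose stepped aluminium shaft, 150 mm long, 0.3 kg, level in a plywood cradle at the start (axis 50 mm above the bench; cradle base 12 mm high, notched ends 40 to 70 mm either side of mid-shaft). Origin: on the axis, mid-length, near its balance point. x axis: along it toward the thin end (may be rolled). Diameters: thick end 28 mm (x -75 to -25 mm), middle 22 mm, thin end 18 mm (x 25 to 75 mm).
- dial: Loose dial gauge on a dark steel block, about 0.35 kg: block 44 x 44 x 31 mm high, on it a round gauge 40 mm in diameter with a white dial facing up (top at 46 mm), and a thin plunger that sticks out level in the -x direction, 39 mm above the underside, its tip 47 mm from the origin. Origin: centre of the block's underside; z up. Flat flanks at +y and -y, 44 mm apart.
- post: Loose round steel stop post, standing upright, 51 mm high, about 0.2 kg: foot 34 mm in diameter and 10 mm high, above it a 26 mm diameter column (13 to 48 mm up). Origin: centre of its underside; z up.
Things that resemble listed ones, but are neither listed nor needed, are in the scene too. There is more than one size of the shaft; the job needs the middle-sized. What is shaped like the vee_small but pink is not meant.

How it is judged:
On the way, in this order (a step that is already met when the one before it is completed fails the run):
1. both V-blocks stand on their own pads (horizontal distance between vee_large and pad_large below 0.01 m and angle between the x axis of vee_large and the x axis of pad_large, either way round below 0.15 rad and z of vee_large in the frame of pad_large between 0.001 and 0.006 m and angle between each of vee_large, vee_small's own z axis and vertical below 0.06 rad and horizontal distance between vee_small and pad_small below 0.01 m and angle between the x axis of vee_small and the x axis of pad_small, either way round below 0.15 rad and z of vee_small in the frame of pad_small between 0.001 and 0.006 m), for 0.2 s.
2. the shaft lies in both V-blocks, thick end in the large one, let go (all of step 1 and x of vee_large in the frame of shaft between -0.062 and -0.038 m and x of vee_small in the frame of shaft between 0.038 and 0.062 m and z of shaft in the frame of vee_large between 0.032 and 0.0405 m and y of shaft in the frame of vee_large between -0.007 and 0.007 m and z of shaft in the frame of vee_small between 0.032 and 0.0405 m and y of shaft in the frame of vee_small between -0.007 and 0.007 m and angle between shaft's own x axis and vertical between 1.5 and 1.64 rad and contact force between shaft and the fingers below 0.1 N and linear speed of shaft below 0.02 m/s), for 0.2 s.
At the end, for the whole second after the job is handed in: V-blocks on own pads (10 mm, 0.15 rad); shaft level in both, thick end in the large, block centres 38-62 mm from its middle; dial upright on plate behind, within 12 mm of middle, 0.2 rad, tip gap 3-27 mm; post upright in line (15 mm), foot 3-27 mm beyond the thin end; all released, at rest (all of step 1 and x of vee_large in the frame of shaft between -0.062 and -0.038 m and x of vee_small in the frame of shaft between 0.038 and 0.062 m and z of shaft in the frame of vee_large between 0.032 and 0.0405 m and y of shaft in the frame of vee_large between -0.007 and 0.007 m and z of shaft in the frame of vee_small between 0.032 and 0.0405 m and y of shaft in the frame of vee_small between -0.007 and 0.007 m and angle between shaft's own x axis and vertical between 1.5 and 1.64 rad and x of shaft in the frame of dial between -0.085 and -0.061 m and y of shaft in the frame of dial between -0.012 and 0.012 m and angle between the x axis of dial and the x axis of shaft, either way round above 1.37 rad and x of dial in the frame of plate above 0.01 m and z of dial in the frame of plate between 0.027 and 0.034 m and angle between each of dial, post's own z axis and vertical below 0.06 rad and x of post in the frame of shaft between 0.095 and 0.119 m and y of post in the frame of vee_small between -0.015 and 0.015 m and z of post in the frame of plate between 0.027 and 0.034 m and linear speed of each of vee_large, vee_small, shaft, dial, post below 0.02 m/s); the robot touches nothing.
It also fails if it takes over 109 s, if anything falls off the work surface, if the arm or the gripper's body presses on something with over 40 N, if the wrist force passes 120 N, or if a joint passes its speed limit or range.

## Robot

A 7-joint arm with a two-finger parallel gripper is mounted at the origin on the work surface. World frame = base frame: x ahead of the robot, y to its left, z up, the work surface at z = 0. Lengths are in m, angles in rad, forces in N, time in s.
With the tool pointing down it reaches from about 0.35 to 0.775 m from the base axis. Payload 3.1 kg.
Tool frame: the origin (TCP) lies on the mounting face of the last link; the fingertips stand 173 mm ahead of it and the grasp point (between the pads) lies 155 mm ahead of it (ctrl.grasp_offset is the distance from the TCP to the grasp point, in m); z points along the fingers, y is the line along which they close (so a half turn about z gives the same grasp; the last joint's range is limited). The gripper opens to 85 mm and grips with 20 to 120 N. Pads are 22 mm wide; open, the fingers measure 114 mm over their backs; the gripper's body (76 mm by 85 mm) begins 54 mm behind the grasp point. The pads swing forward as they close: fully open they stand 13 mm farther back than shut.
Start: joints at [1.301, 0.311, 0.014, 1.512, -0.004, 1.319, -0.027], TCP at [0.124, -0.536, 0.405] pointing down, gripper open.
Joint ranges: [-2.7, 2.7], [-0.3, 1.91], [-1.27, 1.3], [0.12, 2.57], [-1.44, 4.58], [0.2, 2.03], [-3.05, 3.05]. Speed limits (rad/s): [2.79, 2.79, 3.14, 3.14, 3.14, 3.14, 3.14].

## Interface

Orientations are given as a unit quaternion [x, y, z, w].
In Python, from workcell import ctrl gives the robot as it stands.
- The arm moves only by the tool carry_out, never from a script. Its argument "steps" is text: rows parted by semicolons, each of 6 numbers parted by spaces: the shift along the tool's x, y, z in m, then the turn, a rotation vector about the tool's x, y, z in rad. In form: dx dy dz rx ry rz; .... A call has 1 to 8 rows; each row shifts and turns the commanded pose from where the row before left it, along the tool's axes as they then stand; what a row does not reach is not made up. A row lasts 1/10 s, in which the tool goes at most 50 mm and 8.59 degrees, less where a joint would pass 70% of its speed; a pose out of reach is approached as far as the arm can. A call with a gripper value outside its range is refused whole. "gripper" is the opening, from 0 (shut) to 1 (fully open), set as the call begins (left out, the last holds). The fingers move at their own pace and stop on an object; "newtons" is the grip in N (left out, the last holds). Time passes only in rows, so rows that do not move let the fingers close. It gives the time, the measured TCP pose, the force, the opening and the grip force at its end, in the units of the state.
- ctrl.sense(): the state, without advancing time (a new reading comes with each control period).
- ctrl.camera(name): name is "scene" or "top" or "wrist"; returns the picture (384x512x3 uint8, red, green, blue); there is no depth.
- ctrl.camera_info(name): a dict with "K" (3x3 intrinsics, pixels), "view" (4x4, takes a point from world to camera coordinates). Camera axes: x right, y down, z forward; pixel columns grow to the right and rows downward; lengths in m; the calibration is good to about 2 mm. A picture is of the moment at which its call begins: read the wrist's pose just before it. camera_info takes no time and is no camera call; for the wrist camera it gives the pose at the moment of the call.
- ctrl.finish_job(): hands the job in; it is judged then, once.
The state is a dict: "t": time; "joints": joint angles; "dq": joint speeds; "joint_efforts": joint torques, N m; "position": TCP position; "ee_rot": TCP orientation; "force": force on the tool from outside, world axes, zero at the start; "ft_torque": the same for the moment, N m; "grip_width": finger opening in m; "grip_force": force on a finger pad.
Only numpy, scipy, OpenCV 4.12 (cv2) and the standard library are available. Lean on these libraries where they do the work, as an engineer would, in place of code of your own. Each camera call takes 0.05 s, during which the arm holds its last target. There are 200 camera calls.

## Working session

There is one attempt and no reset: what is moved stays moved. The work goes in short steps, Python scripts to look and compute and a tool call to move; the robot and the scene stay as the last step left them, time stands still between calls to the robot, and variables do not carry over. Pictures are saved under pics/ and viewed, at most 14 in all, crops included, and the job is handed in when it is done.

Besides the shell and the picture viewer there is one more tool, called after ">>>" by a JSON object that holds its "fn" and its "kwargs". carry_out: Moves the arm, as the interface text tells. Its arguments: {"type":"object","properties":{"steps":{"type":"string"},"gripper":{"type":"number"},"newtons":{"type":"number"}},"required":["steps"]}

```bash
ls; mkdir -p pics; python3 - <<'E'
from workcell import ctrl
import cv2,numpy as np
for n in("top","scene"):
    im=ctrl.camera(n); cv2.imwrite(f"pics/{n}0.png",cv2.resize(im[:,:,::-1],(800,600),interpolation=cv2.INTER_CUBIC)); np.save(n,im)
    i=ctrl.camera_info(n);print(n,i["K"].tolist(),np.round(i["view"],4).tolist())
s=ctrl.sense();print(s["position"],s["ee_rot"],s["grip_width"],s["t"],ctrl.grasp_offset)
E
```

```text
pics
top [[420.0656751210843, 0.0, 259.06561275349907], [0.0, 420.0656751210843, 189.0127536516443], [0.0, 0.0, 1.0]] [[0.0062, -1.0, -0.0061, -0.0434], [-0.9969, -0.0057, -0.0789, 0.4236], [0.0789, 0.0066, -0.9969, 1.2411], [0.0, 0.0, 0.0, 1.0]]
scene [[381.35660810512053, 0.0, 247.22231286992547], [0.0, 381.35660810512053, 188.78765306072856], [0.0, 0.0, 1.0]] [[-0.2167, 0.9762, 0.0132, 0.1491], [0.567, 0.1368, -0.8123, -0.1676], [-0.7947, -0.1685, -0.5831, 1.4383], [0.0, 0.0, 0.0, 1.0]]
[ 0.12416231 -0.53551582  0.40371464] [ 9.93518642e-01  1.13664171e-01 -1.75029396e-04 -1.06494590e-03] 0.085706458900634 0.1 0.1547
```

View pics/top0.png

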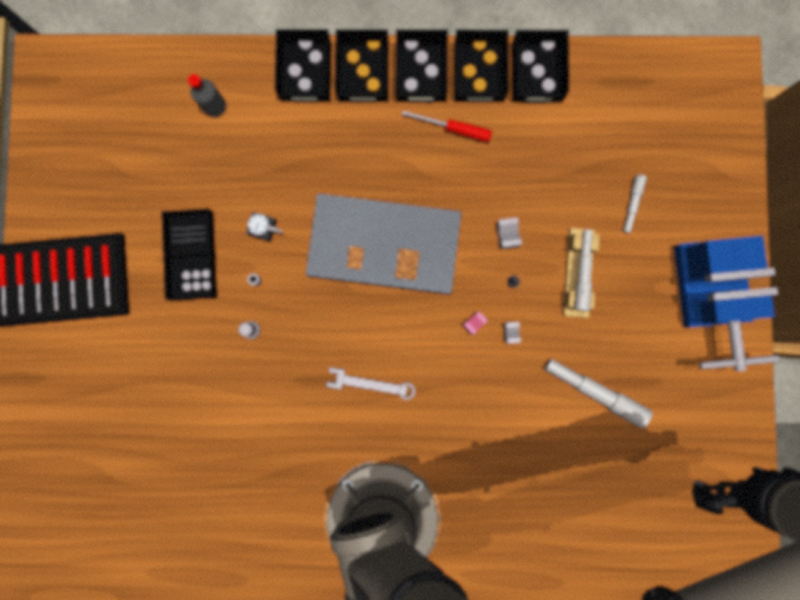

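View pics/scene0.png

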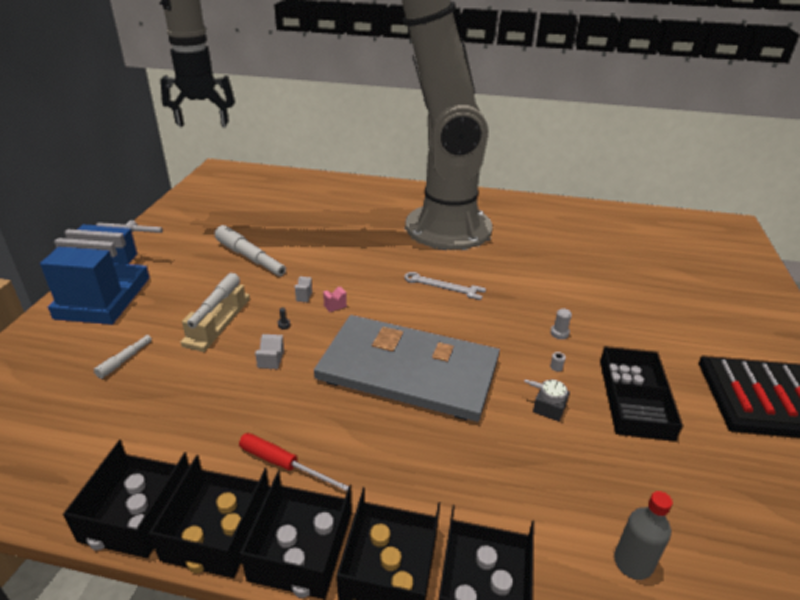

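The top view shows the plate at (385,245), with the large pad at (406,263) and the small pad at (355,257), so the thin end goes toward +y. The large V-block is at (510,233), the small one at (512,332) and the pink decoy at (475,323). The cradled shaft is at (582,272), the dial at (260,225) and the post at (249,330); a smaller decoy post stands at (253,280).

```bash
cat > h.py <<'E'
from workcell import ctrl
import cv2,numpy as np
from scipy.spatial.transform import Rotation as R
def unproj(px,info,z):
    V=info["view"] if isinstance(info["view"],np.ndarray) else np.array(info["view"]); K=np.array(info["K"])
    c=-V[:3,:3].T@V[:3,3]; d=V[:3,:3].T@np.linalg.inv(K)@np.array([px[0],px[1],1.])
    return c+d*(z-c[2])/d[2]
def proj(p,info):
    V=np.array(info["view"]);q=V[:3,:3]@np.asarray(p)+V[:3,3];q=np.array(info["K"])@q;return q[:2]/q[2]
def pose():
    s=ctrl.sense();return np.array(s["position"]),R.from_quat(s["ee_rot"])
def down(yaw): # tool x at angle yaw, z down
    return R.from_matrix(np.array([[np.cos(yaw),np.sin(yaw),0],[np.sin(yaw),-np.cos(yaw),0],[0,0,-1]]))
def plan(*wps,v=.045,w=.14,start=None):
    """wps: (x,y,zgrasp,yaw) grasp-point waypoints; prints rows"""
    p,r=start or pose(); rows=[]
    for x,y,z,yaw in wps:
        T=np.array([x,y,z+ctrl.grasp_offset]); r0=r; rt=down(yaw); rv=(r0.inv()*rt).as_rotvec()
        n=max(1,int(np.ceil(max(np.linalg.norm(T-p)/v,np.linalg.norm(rv)/w))))
        p0=p
        for k in range(1,n+1):
            pt=p0+(T-p0)*k/n; rr=r0*R.from_rotvec(rv*k/n)
            d=r.inv().apply(pt-p); a=(r.inv()*rr).as_rotvec()
            d=np.round(d,4);a=np.round(a,3)
            rows.append(" ".join(f"{q:g}" for q in [*d,*a])); p=p+r.apply(d); r=r*R.from_rotvec(a)
        rows.append("|")
    s=ctrl.sense();print("t",round(s["t"],1),"n",len(rows)-len(wps))
    print("; ".join(rows))
    return p,r
def snap(name,cam="wrist",scale=1.5,crop=None):
    info=ctrl.camera_info(cam); im=ctrl.camera(cam)[:,:,::-1].copy()
    np.savez("pics/"+name,im=im,K=info["K"],view=info["view"])
    cv2.imwrite(f"pics/{name}.png",cv2.resize(im,None,fx=scale,fy=scale,interpolation=cv2.INTER_CUBIC)); return im,info
E
python3 - <<'E'
from h import *
i=ctrl.camera_info("top"); s=512/800
for n,px,z in[("platec",(385,244),.03),("padL",(406,263),.033),("padS",(355,257),.033),("VL",(510,233),.03),("VS",(512,332),.03),("sh",(582,272),.05),("shtop",(586,232),.05),("shbot",(583,310),.05),("dial",(258,225),.046),("post",(247,330),.05),
 ("c1",(316,195),.03),("c2",(461,211),.03),("c3",(452,293),.03),("c4",(307,275),.03)]:
    print(n,np.round(unproj((px[0]*s,px[1]*s),i,z),3))
p,r=pose(); w=ctrl.camera_info("wrist");V=np.array(w["view"]);c=-V[:3,:3].T@V[:3,3]
print("cam in tool",r.inv().apply(c-p), "axes",np.round(r.inv().as_matrix()@V[:3,:3].T,3),w["K"])
plan((.42,-.24,.24,.0))
E
```

```text
platec [ 0.521 -0.003  0.03 ]
padL [ 0.484 -0.043  0.033]
padS [0.495 0.054 0.033]
VL [ 0.543 -0.241  0.03 ]
VS [ 0.355 -0.244  0.03 ]
sh [ 0.467 -0.372  0.05 ]
shtop [ 0.542 -0.38   0.05 ]
shbot [ 0.396 -0.373  0.05 ]
dial [0.553 0.237 0.046]
post [0.355 0.252 0.05 ]
c1 [0.615 0.131 0.03 ]
c2 [ 0.585 -0.148  0.03 ]
c3 [ 0.428 -0.13   0.03 ]
c4 [0.46  0.145 0.03 ]
cam in tool [0.07775561 0.00043384 0.03058621] axes [[-0.002 -0.952 -0.306]
 [ 1.    -0.002 -0.001]
 [ 0.    -0.306  0.952]] [[298.63992153   0.         263.02384989]
 [  0.         298.63992153 189.89876829]
 [  0.           0.           1.        ]]
t 0.1 n 10
0.0355 -0.0221 0.0009 -0 0 0.023; 0.035 -0.0229 0.001 -0 0 0.023; 0.0344 -0.0237 0.0009 -0.001 0 0.022; 0.0339 -0.0245 0.001 0 0 0.023; 0.0334 -0.0252 0.0009 -0 0 0.023; 0.0327 -0.026 0.0009 -0 0 0.023; 0.0321 -0.0268 0.0009 -0 0 0.022; 0.0316 -0.0274 0.0009 -0.001 0 0.023; 0.0309 -0.0282 0.0009 0 0 0.023; 0.0302 -0.0289 0.0009 -0 0 0.023; |
```

>>> {"fn": "carry_out", "kwargs": {"steps": "0.045 -0.018 0 0 0 0.025; 0.045 -0.018 0 0 0 0.025; 0.045 -0.018 0 0 0 0.025; 0.045 -0.018 0 0 0 0.025; 0.045 -0.018 0 0 0 0.025; 0.045 -0.018 0 0 0 0.025; 0.045 -0.018 0 0 0 0.025; 0.045 -0.018 0 0 0 0.025"}}

```text
t: 0.9
position: [0.4613, -0.3419, 0.4043]
ee_rot: [1.0, 0.013, -0.0, -0.0]
force: [0.2, -0.8, 0.1]
grip_width: 0.0852
grip_force: 0.0
```

>>> {"fn": "carry_out", "kwargs": {"steps": "0.01 -0.045 0 0 0 0.025; 0.005 -0.045 0 0 0 0; 0 -0.035 0 0 0 0; 0 0 0 0 0 0; 0 0 0 0 0 0"}}

```text
t: 1.4
position: [0.4735, -0.217, 0.4045]
ee_rot: [1.0, 0.003, -0.0, 0.0]
force: [-0.2, -1.4, 0.7]
grip_width: 0.0857
grip_force: 0.0
```

```bash
python3 - <<'E'
from h import *
snap("w1");print(pose()[0],pose()[1].as_rotvec())
E
```

```text
[ 0.47321577 -0.21859094  0.40439541] [ 3.14062668e+00  3.56230819e-03 -1.32521283e-03]
```

View pics/w1.png

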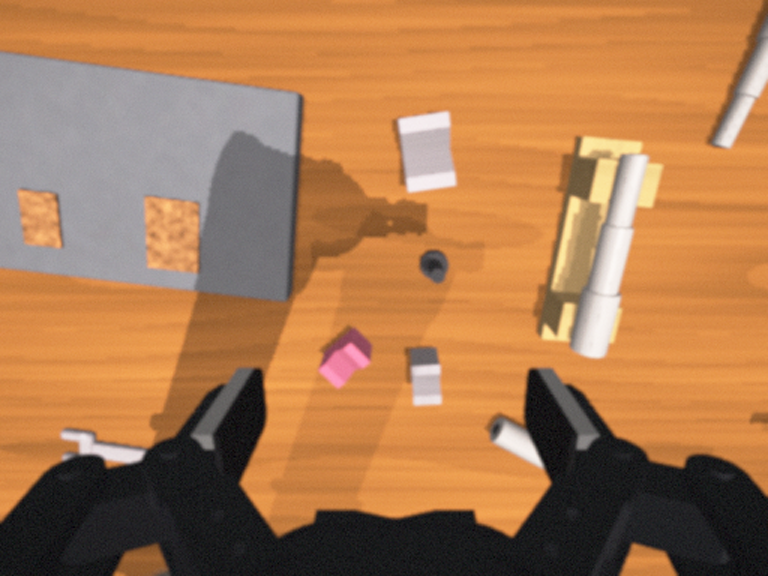

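The picture shows the plate with both pads at (40,218) and (172,234). The large V-block is at (428,152), the small one at (425,376) and the pink decoy at (345,357). The shaft runs from its thin end (632,155) to its thick end (592,345). I'll enlarge the crops.

```bash
python3 - <<'E'
from h import *
im=np.load("pics/w1.npz")["im"]
def c(x,y,w,h,W,H): return cv2.resize(im[y:y+h,x:x+w],(W,H),interpolation=cv2.INTER_CUBIC)
a=np.hstack([c(255,65,60,70,300,350),c(260,220,50,60,250,300).copy() if 0 else cv2.copyMakeBorder(c(262,224,40,50,250,312),0,38,0,0,cv2.BORDER_CONSTANT),cv2.copyMakeBorder(c(360,90,80,150,187,350),0,0,0,0,0)])
b=c(0,110,150,80,a.shape[1],int(a.shape[1]*80/150)); b=b[:250*1] if 0 else cv2.resize(b,(450,240)); b=cv2.copyMakeBorder(b,0,0,0,a.shape[1]-450,cv2.BORDER_CONSTANT)
cv2.imwrite("pics/m1.png",np.vstack([a,b])); print(a.shape)
E
```

```text
(350, 737, 3)
```

View pics/m1.png

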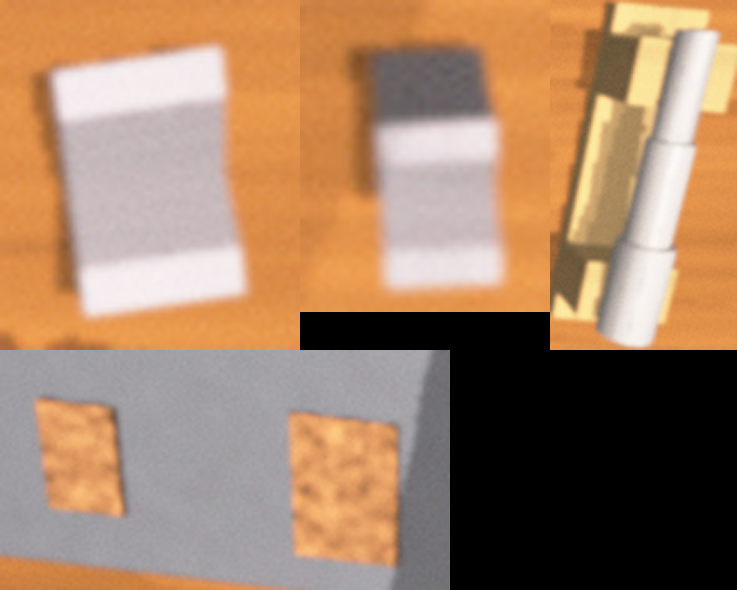

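```bash
cat > w1.py <<'E'
from h import *
d=np.load("pics/w1.npz"); i=dict(K=d["K"],view=d["view"])
def quad(n,pts,s,o,z):
    P=np.array([unproj(np.array(p)/s+np.array(o),i,z)[:2] for p in pts]); c=P.mean(0)
    e=(P[1]-P[0]+P[2]-P[3])/2; f=(P[3]-P[0]+P[2]-P[1])/2
    a=np.arctan2(e[1],e[0])+np.pi/2; b=np.arctan2(f[1],f[0])
    print(n,np.round(c,4),"size",np.round([np.linalg.norm(e),np.linalg.norm(f)],4),"yaw of y-axis dev: e",round(a,3),"f",round((b+np.pi/2)%np.pi-np.pi/2,3)); return c
quad("VL",[(52,70),(222,47),(246,294),(85,315)],5,(254.5,64.5),.0324)
quad("VS",[(75,123),(197,118),(203,285),(83,290)],6.25,(261.5,223.5),.034)
s=quad("pS",[(36,48),(117,58),(124,165),(48,158)],3,(-.5,109.5),.033)
l=quad("pL",[(290,62),(399,75),(397,215),(294,205)],3,(-.5,109.5),.033)
v=s-l; print("padline",np.linalg.norm(v),np.arctan2(v[1],v[0])-np.pi/2)
A=[unproj(np.array(p)/2.335+np.array([359.5,89.5]),i,.05)[:2] for p in[(148,32),(124,143),(95,245),(76,336)]]
A=np.array(A);print("shaft",A, (A[1]+A[2])/2, np.linalg.norm(np.diff(A,axis=0),axis=1)); v=A[1]-A[2];print(np.arctan2(v[1],v[0]),np.arctan2(*(A[0]-A[3])[::-1]))
E
python3 w1.py
```

```text
VL [ 0.5435 -0.2412] size [0.0365 0.0522] yaw of y-axis dev: e 0.131 f 0.146
VS [ 0.3522 -0.2448] size [0.0249 0.039 ] yaw of y-axis dev: e 0.05 f 0.062
pS [0.494 0.053] size [0.0293 0.042 ] yaw of y-axis dev: e -0.107 f -0.151
pL [ 0.4817 -0.0457] size [0.0404 0.0559] yaw of y-axis dev: e -0.107 f -0.141
padline 0.09945038361467953 -0.12406971337518558
shaft [[ 0.54261018 -0.38383548]
 [ 0.49268108 -0.38096786]
 [ 0.44225474 -0.37466707]
 [ 0.39307361 -0.37203814]] [ 0.46746791 -0.37781747] [0.05001138 0.05081846 0.04925134]
-0.12430622702496555 -0.07872965517757453
```

```bash
python3 - <<'E'
from h import *
plan((.5435,-.2412,.08,1.709),(.5435,-.2412,.022,1.709),v=.048,w=.145)
E
```

```text
t 1.4 n 14
0.0059 0.0019 0.0141 -0 0 -0.142; 0.0055 0.0027 0.0142 -0 0 -0.142; 0.0051 0.0034 0.0141 -0 0 -0.143; 0.0046 0.0042 0.0142 -0 0 -0.142; 0.0039 0.0047 0.0141 -0 0.001 -0.142; 0.0032 0.0053 0.0141 -0 -0 -0.142; 0.0024 0.0056 0.0142 -0 -0 -0.143; 0.0016 0.006 0.0141 -0 -0 -0.142; 0.0008 0.0061 0.0142 -0 0 -0.142; -0.0002 0.0061 0.0141 -0 0 -0.142; -0.001 0.0061 0.0141 -0 0 -0.143; -0.0018 0.0059 0.0142 -0 0 -0.142; |; -0 -0 0.029 -0 0 0; -0 -0 0.029 -0 0 0; |
```

>>> {"fn": "carry_out", "kwargs": {"steps": "0.006 0.002 0.014 0 0 -0.142; 0.0055 0.003 0.014 0 0 -0.142; 0.005 0.0035 0.014 0 0 -0.142; 0.0045 0.004 0.014 0 0 -0.142; 0.004 0.0047 0.014 0 0 -0.142; 0.003 0.0053 0.014 0 0 -0.142; 0.0024 0.0056 0.014 0 0 -0.142; 0.0016 0.006 0.014 0 0 -0.142"}}

```text
t: 2.25
position: [0.5198, -0.2361, 0.2915]
ee_rot: [0.842, 0.54, -0.001, 0.0]
force: [0.1, 0.4, 0.1]
grip_width: 0.0854
grip_force: 0.0
```

>>> {"fn": "carry_out", "kwargs": {"steps": "0.0008 0.006 0.014 0 0 -0.142; 0 0.006 0.014 0 0 -0.142; -0.001 0.006 0.014 0 0 -0.142; -0.002 0.006 0.014 0 0 -0.147; 0 0 0 0 0 0; 0 0 0 0 0 0"}}

```text
t: 2.85
position: [0.5429, -0.2425, 0.2361]
ee_rot: [0.658, 0.753, -0.0, -0.001]
force: [0.2, -0.0, 0.7]
grip_width: 0.0854
grip_force: 0.0
```

```bash
python3 - <<'E'
from h import *
snap("w2");plan((.5435,-.2412,.022,1.709),v=.04)
E
```

```text
t 2.9 n 2
0.0004 0.0002 0.0301 -0 0 -0.001; 0.0004 0.0001 0.0301 -0 0 -0.001; |
```

View pics/w2.png

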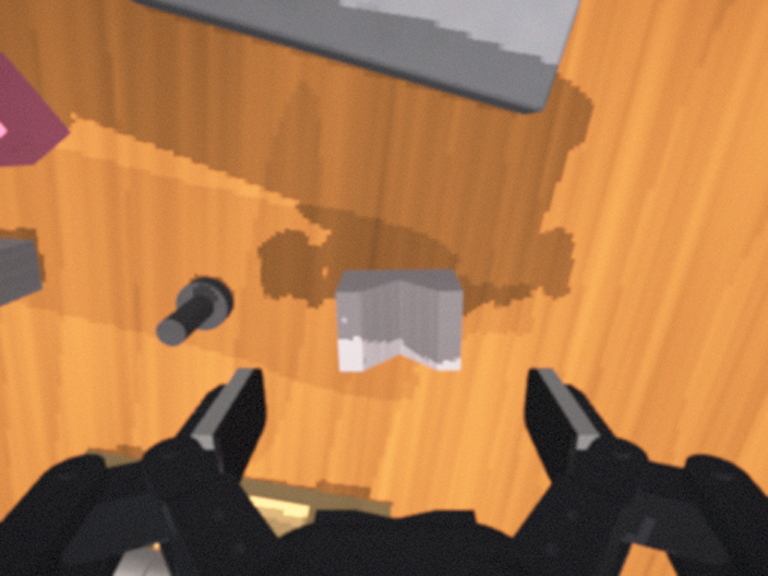

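The large V-block sits centred and square between the fingers, at (400,320). Descend and grip.

>>> {"fn": "carry_out", "kwargs": {"steps": "0 0 0.03 0 0 0; 0 0 0.03 0 0 0; 0 0 0 0 0 0; 0 0 0 0 0 0"}}

```text
t: 3.3
position: [0.5436, -0.241, 0.1775]
ee_rot: [0.656, 0.755, -0.0, 0.0]
force: [0.2, 0.7, 0.8]
grip_width: 0.0856
grip_force: 0.0
```

>>> {"fn": "carry_out", "kwargs": {"steps": "0 0 0 0 0 0; 0 0 0 0 0 0; 0 0 0 0 0 0; 0 0 0 0 0 0; 0 0 0 0 0 0; 0 0 0 0 0 0", "gripper": 0.4, "newtons": 50}}

```text
t: 3.9
position: [0.5445, -0.2411, 0.1787]
ee_rot: [0.656, 0.755, 0.0, 0.002]
force: [0.0, 1.0, 5.9]
grip_width: 0.0513
grip_force: 55.4
```

```bash
python3 - <<'E'
from h import *
print(ctrl.sense()["grip_width"],ctrl.sense()["force"]);plan((.5435,-.2412,.11,1.709),(.482,-.0455,.11,1.571-.12),v=.047)
E
```

```text
0.05128102882321162 [0.01873661 0.97479788 5.86960727]
t 3.9 n 7
-0.0001 -0.0004 -0.043 0.001 0.001 0.001; 0 -0.0004 -0.043 0.002 0.001 0.002; |; 0.0405 -0.0068 0 -0 0 0.052; 0.04 -0.0089 0 -0 0 0.051; 0.0396 -0.0109 0 -0 0 0.052; 0.0389 -0.013 0 -0 0 0.051; 0.0382 -0.0149 0 -0 0 0.052; |
```

>>> {"fn": "carry_out", "kwargs": {"steps": "0 0 -0.043 0 0 0; 0 0 -0.043 0 0 0; 0.04 -0.007 0 0 0 0.052; 0.04 -0.009 0 0 0 0.051; 0.04 -0.011 0 0 0 0.052; 0.039 -0.013 0 0 0 0.051; 0.038 -0.015 0 0 0 0.052; 0 0 0 0 0 0"}}

```text
t: 4.7
position: [0.4782, -0.0378, 0.2621]
ee_rot: [0.744, 0.669, 0.0, -0.003]
force: [0.3, 0.8, -4.3]
grip_width: 0.0508
grip_force: 55.3
```

```bash
python3 - <<'E'
from h import *
snap("w3");print(ctrl.sense()["grip_width"],ctrl.sense()["force"]);plan((.482,-.0455,.07,1.571-.12),(.482,-.0455,.058,1.571-.12),v=.045)
E
```

```text
0.05107971165556919 [ 0.04585801 -0.41392401 -4.0377628 ]
t 4.8 n 2
-0.0038 0.0032 0.0375 -0.003 -0.001 0.011; |; -0 -0 0.012 0 -0 -0; |
```

View pics/w3.png

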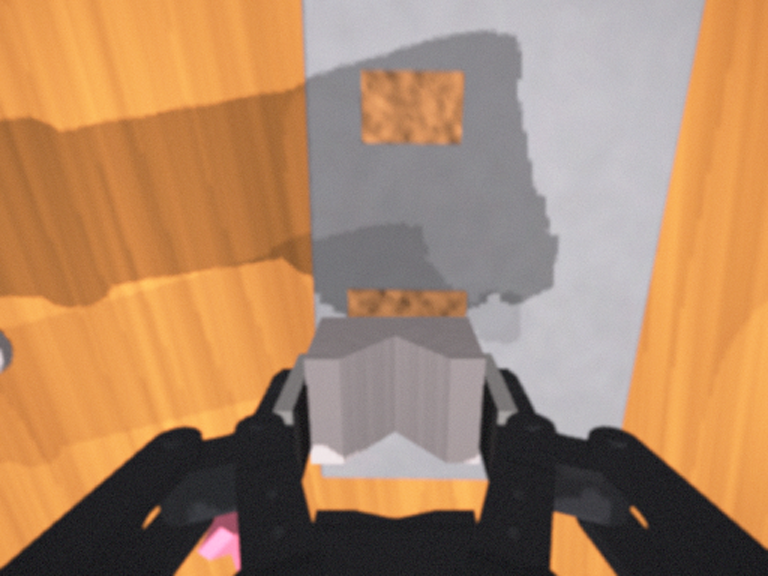

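The held block is above the large pad, whose far edge shows at (348–467,291). The small pad is at (361–463,71–145).

```bash
python3 - <<'E'
from h import *
d=np.load("pics/w3.npz"); i=dict(K=d["K"],view=d["view"])
U=lambda a,b,z=.033:unproj((a/1.5,b/1.5),i,z)[:2]
q=[U(361,71),U(463,71),U(461,145),U(361,145)];c=np.mean(q,0);e=(q[1]-q[0]+q[2]-q[3])/2
a=np.arctan2(e[1],e[0]); print("pS",c,np.linalg.norm(e),a)
A,B=U(348,291),U(467,291);v=B-A;aa=np.arctan2(v[1],v[0]);m=(A+B)/2;n=np.array([np.sin(aa),-np.cos(aa)])
print("pL",m,np.linalg.norm(v),aa,"ctr",m+.02*n,"dist",np.linalg.norm(c-m-.02*n), "fromS", c+.1*n)
# plate left edge
A,B=U(303,60,.03),U(312,290,.03);v=A-B;print("plate edge yaw",np.arctan2(v[1],v[0])-np.pi/2)
A,B=U(703,30,.03),U(625,420,.03);v=A-B;print("plate edge yaw",np.arctan2(v[1],v[0])-np.pi/2)
E
```

```text
pS [0.49337058 0.05258352] 0.04180644909429743 -0.10802145840022251
pL [ 0.48386666 -0.0263115 ] 0.0556437764703824 -0.1064474554338765 ctr [ 0.48174173 -0.0461983 ] dist 0.09946394560613216 fromS [ 0.48274592 -0.04685047]
plate edge yaw -0.12623951507647968
plate edge yaw -0.12480124668799308
```

```bash
python3 - <<'E'
from h import *
plan((.482,-.0463,.07,1.454),(.482,-.0463,.0585,1.454),v=.03)
E
```

```text
t 4.8 n 3
-0.0023 0.0016 0.0187 -0.001 -0.001 0.004; -0.0023 0.0016 0.0188 -0.002 -0 0.004; |; 0 0 0.0115 0 -0 -0; |
```

>>> {"fn": "carry_out", "kwargs": {"steps": "-0.0023 0.0016 0.0187 -0.001 0 0.004; -0.0023 0.0016 0.0187 -0.002 0 0.004; 0 0 0 0 0 0; 0 0 0.0085 0 0 0; 0 0 0.0025 0 0 0; 0 0 0.0005 0 0 0; 0 0 0 0 0 0"}}

```text
t: 5.45
position: [0.484, -0.0504, 0.2142]
ee_rot: [0.75, 0.662, 0.001, 0.001]
force: [-0.2, 0.8, -4.6]
grip_width: 0.0511
grip_force: 55.3
```

```bash
python3 - <<'E'
from h import *
print(ctrl.sense()["force"],pose()[0]);plan((.482,-.0463,.058,1.454))
E
```

```text
[-0.2392418   0.84489895 -4.62756518] [ 0.48397747 -0.05043702  0.21418152]
t 5.5 n 1
0.0039 -0.0025 0.0015 0.004 0 -0.008; |
```

>>> {"fn": "carry_out", "kwargs": {"steps": "0.004 -0.0025 0 0.004 0 -0.008; 0 0 0 0 0 0; 0 0 0 0 0 0; 0 0 0 0 0 0"}}

```text
t: 5.85
position: [0.4818, -0.0462, 0.2139]
ee_rot: [0.747, 0.665, -0.0, -0.0]
force: [-0.4, -0.1, -4.8]
grip_width: 0.0513
grip_force: 55.3
```

```bash
python3 - <<'E'
from h import *
print(ctrl.sense()["force"],pose()[0]);plan((.482,-.0463,.0575,1.454))
E
```

```text
[-0.41922822 -0.05239161 -4.81996478] [ 0.48181619 -0.04617641  0.21394441]
t 5.8 n 1
-0.0001 0.0002 0.0017 -0.001 0 0; |
```

>>> {"fn": "carry_out", "kwargs": {"steps": "0 0 0.001 0 0 0; 0 0 0.001 0 0 0; 0 0 0.0007 0 0 0; 0 0 0 0 0 0; 0 0 0 0 0 0"}}

```text
t: 6.35
position: [0.4818, -0.0462, 0.2117]
ee_rot: [0.747, 0.665, -0.0, -0.0]
force: [-3.3, -0.8, 5.3]
grip_width: 0.051
grip_force: 56.5
```

>>> {"fn": "carry_out", "kwargs": {"steps": "0 0 0 0 0 0; 0 0 0 0 0 0; 0 0 0 0 0 0; 0 0 0 0 0 0; 0 0 -0.03 0 0 0; 0 0 -0.04 0 0 0; 0 0 0 0 0 0; 0 0 0 0 0 0", "gripper": 1}}

```text
t: 7.15
position: [0.4823, -0.0462, 0.282]
ee_rot: [0.747, 0.665, 0.0, 0.001]
force: [0.0, 0.5, -1.0]
grip_width: 0.0854
grip_force: 0.0
```

```bash
python3 - <<'E'
from h import *
snap("w4");plan((.3522,-.2448,.08,1.627),v=.047)
E
```

```text
t 7.2 n 6
-0.0354 -0.0176 0.0077 -0 0 -0.029; -0.0348 -0.0185 0.0078 -0 0 -0.029; -0.0343 -0.0196 0.0077 -0.001 0 -0.029; -0.0338 -0.0206 0.0077 0 0 -0.029; -0.0331 -0.0215 0.0077 0 0 -0.028; -0.0325 -0.0225 0.0077 -0 0 -0.029; |
```

View pics/w4.png

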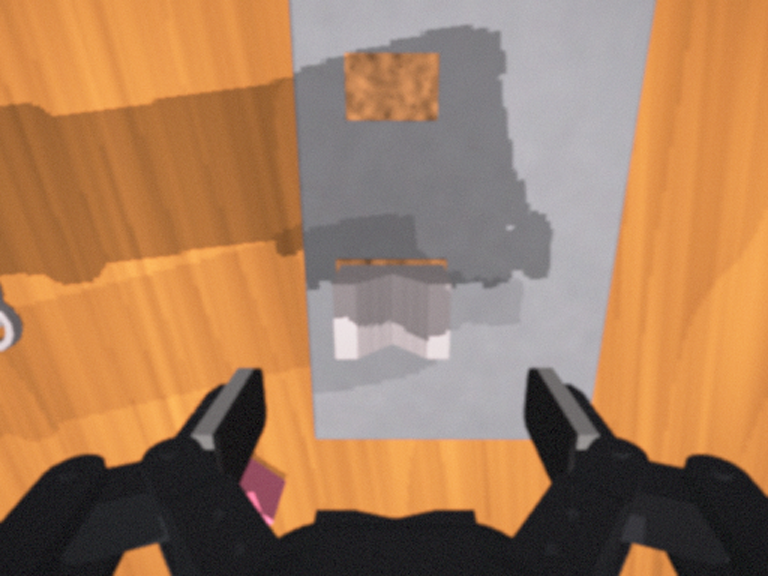

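The large V-block stands square on its pad, at (392,310), with about 1 mm of centring error. Now the small block.

>>> {"fn": "carry_out", "kwargs": {"steps": "-0.0354 -0.0176 0.0077 0 0 -0.029; -0.0348 -0.0185 0.0078 0 0 -0.029; -0.0343 -0.0196 0.0077 0 0 -0.029; -0.0338 -0.0206 0.0077 0 0 -0.029; -0.0331 -0.0215 0.0077 0 0 -0.029; -0.0325 -0.0225 0.0077 0 0 -0.029; 0 0 0 0 0 0; 0 0 0 0 0 0"}}

```text
t: 8.0
position: [0.3511, -0.2452, 0.2335]
ee_rot: [0.688, 0.726, -0.0, -0.002]
force: [0.2, 0.6, -0.4]
grip_width: 0.0854
grip_force: 0.0
```

```bash
python3 - <<'E'
from h import *
snap("w5");plan((.3522,-.2448,.024,1.627),v=.047)
E
```

```text
t 8.1 n 2
-0.0004 0.0001 0.0277 -0.001 -0.001 0; -0.0003 0 0.0276 -0.001 -0.001 0.001; |
```

View pics/w5.png

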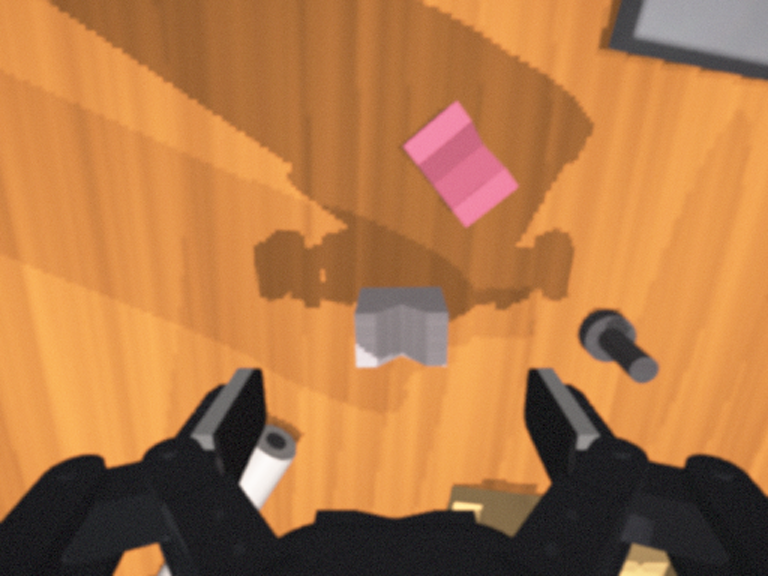

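The small V-block is centred between the fingers, at (402,325). The big shaft's tip, at (277,440), is clear of them.

>>> {"fn": "carry_out", "kwargs": {"steps": "0 0 0.028 0 0 0; 0 0 0.0265 0 0 0; 0 0 0 0 0 0; 0 0 0 0 0 0"}}

```text
t: 8.45
position: [0.353, -0.2435, 0.1804]
ee_rot: [0.686, 0.728, 0.0, -0.001]
force: [0.2, -0.5, 0.6]
grip_width: 0.0854
grip_force: 0.0
```

>>> {"fn": "carry_out", "kwargs": {"steps": "0 0 0 0 0 0; 0 0 0 0 0 0; 0 0 0 0 0 0; 0 0 0 0 0 0; 0 0 0 0 0 0; 0 0 0 0 0 0", "gripper": 0.25, "newtons": 45}}

```text
t: 9.05
position: [0.3529, -0.2451, 0.1814]
ee_rot: [0.687, 0.727, -0.0, 0.001]
force: [-0.0, 0.5, 6.4]
grip_width: 0.0371
grip_force: 46.0
```

```bash
python3 - <<'E'
from h import *
st=plan((.3522,-.2448,.12,1.627),(.4937,.053,.12,1.454),v=.047)
E
```

```text
t 9.1 n 10
0.0001 -0.0003 -0.0467 0 0.001 0; 0.0002 -0.0003 -0.0466 0 0 0.001; |; 0.0362 0.0197 -0 0 0 0.022; 0.0366 0.019 -0 0 0 0.021; 0.037 0.0182 -0 0 0 0.022; 0.0373 0.0173 -0 0 0 0.021; 0.0378 0.0166 -0 0 0 0.022; 0.0381 0.0157 -0 0 0 0.022; 0.0384 0.0149 -0 0 0 0.021; 0.0387 0.0141 -0.0001 0 0 0.022; |
```

>>> {"fn": "carry_out", "kwargs": {"steps": "0 0 -0.0467 0 0 0; 0 0 -0.0467 0 0 0; 0.0362 0.0197 0 0 0 0.022; 0.0366 0.019 0 0 0 0.021; 0.037 0.0182 0 0 0 0.022; 0.0373 0.0173 0 0 0 0.021; 0.0378 0.0166 0 0 0 0.022; 0.0381 0.0157 0 0 0 0.022"}}

```text
t: 9.85
position: [0.4583, -0.0201, 0.2734]
ee_rot: [0.733, 0.68, -0.001, -0.001]
force: [0.9, -0.8, -2.0]
grip_width: 0.037
grip_force: 46.5
```

>>> {"fn": "carry_out", "kwargs": {"steps": "0.0384 0.0149 0 0 0 0.021; 0.0387 0.0141 0 0 0 0.022; 0 0 0.04 0 0 0; 0 0 0 0 0 0; 0 0 0 0 0 0; 0 0 0 0 0 0"}}

```text
t: 10.45
position: [0.494, 0.0524, 0.2346]
ee_rot: [0.747, 0.664, 0.0, 0.0]
force: [-0.1, 1.5, -1.1]
grip_width: 0.0371
grip_force: 46.5
```

```bash
python3 - <<'E'
from h import *
plan((.4937,.053,.063,1.454))
E
```

```text
t 10.4 n 1
0.0005 -0.0004 0.0169 0.001 0 -0.001; |
```

>>> {"fn": "carry_out", "kwargs": {"steps": "0.0005 -0.0004 0.01 0 0 0; 0 0 0.007 0 0 0; 0 0 0.001 0 0 0; 0 0 0.001 0 0 0; 0 0 0.001 0 0 0; 0 0 0.0005 0 0 0; 0 0 0 0 0 0; 0 0 0 0 0 0"}}

```text
t: 11.25
position: [0.4931, 0.0536, 0.2144]
ee_rot: [0.747, 0.665, -0.001, 0.0]
force: [-4.9, -1.7, 7.1]
grip_width: 0.0372
grip_force: 47.8
```

>>> {"fn": "carry_out", "kwargs": {"steps": "0 0 0 0 0 0; 0 0 0 0 0 0; 0 0 0 0 0 0; 0 0 0 0 0 0; 0 0 -0.03 0 0 0; 0 0 -0.045 0 0 0; 0 0 -0.045 0 0 0; 0 0 0 0 0 0", "gripper": 1}}

```text
t: 12.05
position: [0.4959, 0.055, 0.3395]
ee_rot: [0.747, 0.665, 0.005, 0.004]
force: [1.0, 0.1, 0.1]
grip_width: 0.0856
grip_force: 0.0
```

>>> {"fn": "carry_out", "kwargs": {"steps": "-0.045 0 0 0 0 0; -0.045 0 0 0 0 0; -0.03 0 0 0 0 0; 0 0 0 0 0 0; 0 0 0 0 0 0; 0 0 0 0 0 0"}}

```text
t: 12.65
position: [0.4795, -0.064, 0.3329]
ee_rot: [0.746, 0.666, -0.0, -0.001]
force: [-0.2, 0.9, -0.7]
grip_width: 0.0856
grip_force: 0.0
```

```bash
python3 - <<'E'
from h import *
snap("w6");plan((.46,-.36,.16,-.1),v=.048,w=.148)
E
```

```text
t 12.7 n 11
-0.027 0.0013 0.0016 -0 0 0.142; -0.0265 0.005 0.0017 -0 0 0.141; -0.0255 0.0088 0.0016 -0 0 0.142; -0.024 0.0122 0.0016 -0.001 0 0.142; -0.0221 0.0156 0.0017 0 0 0.141; -0.0197 0.0185 0.0017 0 0 0.142; -0.0168 0.0211 0.0016 -0 0 0.141; -0.0137 0.0232 0.0017 -0 0 0.142; -0.0103 0.025 0.0016 -0 0 0.142; -0.0067 0.0261 0.0017 -0 0 0.141; -0.0029 0.0269 0.0016 -0.001 0 0.142; |
```

View pics/w6.png

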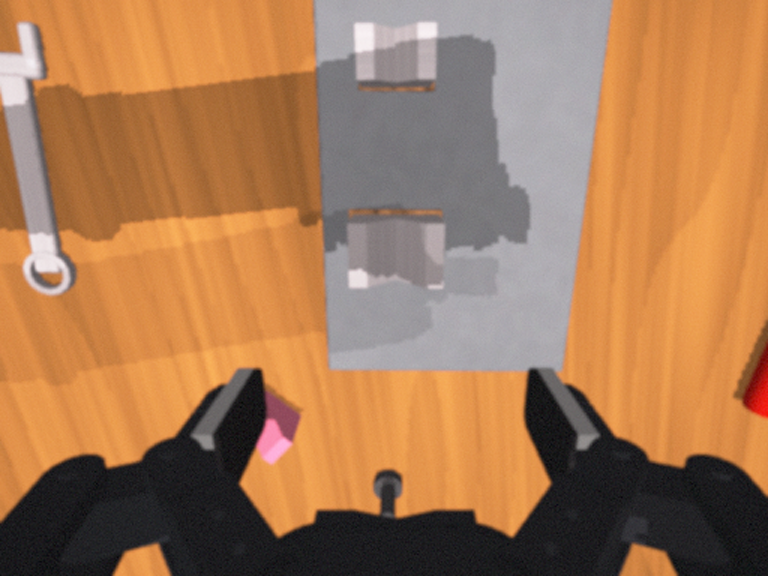

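Both V-blocks stand square on their pads, the small one at (396,52) and the large one at (396,250). I'll measure them for the shaft placement and move on to the shaft.

```bash
python3 - <<'E'
from h import *
d=np.load("pics/w6.npz"); i=dict(K=d["K"],view=d["view"])
U=lambda a,b,z:unproj((a/1.5,b/1.5),i,z)[:2]
for n,q,z in(("VL",[(348,222),(445,222),(444,288),(348,288)],.0654),("VS",[(354,23),(437,23),(436,81),(357,81)],.067)):
    q=np.array([U(*p,z) for p in q]);e=(q[1]-q[0]+q[2]-q[3])/2;f=(q[3]-q[0]+q[2]-q[1])/2
    print(n,q.mean(0),np.linalg.norm(e),np.linalg.norm(f),np.arctan2(e[1],e[0]))
E
```

```text
VL [ 0.48165933 -0.04557903] 0.05251417877498179 0.03693093106680436 -0.11521391690091282
VS [0.49286322 0.05312226] 0.03831342170327611 0.02471159793733712 -0.11545144429049503
```

>>> {"fn": "carry_out", "kwargs": {"steps": "-0.027 0.0013 0 0 0 0.142; -0.0265 0.005 0 0 0 0.141; -0.0255 0.0088 0 0 0 0.142; -0.024 0.0122 0 0 0 0.142; -0.0221 0.0156 0 0 0 0.141; -0.0197 0.0185 0 0 0 0.142; -0.0168 0.0211 0 0 0 0.141; -0.0137 0.0232 0 0 0 0.142"}}

```text
t: 13.5
position: [0.4654, -0.2803, 0.3331]
ee_rot: [0.987, 0.159, -0.0, -0.0]
force: [0.5, 0.7, 0.2]
grip_width: 0.0854
grip_force: 0.0
```

>>> {"fn": "carry_out", "kwargs": {"steps": "-0.0103 0.025 0 0 0 0.142; -0.0067 0.0261 0 0 0 0.141; -0.0029 0.0269 0 0 0 0.142; 0 0 0 0 0 0; 0 0 0 0 0 0; 0 0 0 0 0 0"}}

```text
t: 14.1
position: [0.4601, -0.3595, 0.333]
ee_rot: [0.999, -0.049, -0.0, -0.001]
force: [0.3, 0.2, -0.6]
grip_width: 0.0855
grip_force: 0.0
```

```bash
python3 - <<'E'
from h import *
snap("w7");plan((.4675,-.3778,.10,-.1),v=.048,w=.148)
E
```

```text
t 14.2 n 2
0.0046 0.0088 0.0392 -0.001 0 0.001; 0.0047 0.0087 0.0392 -0.001 0.001 0; |
```

View pics/w7.png

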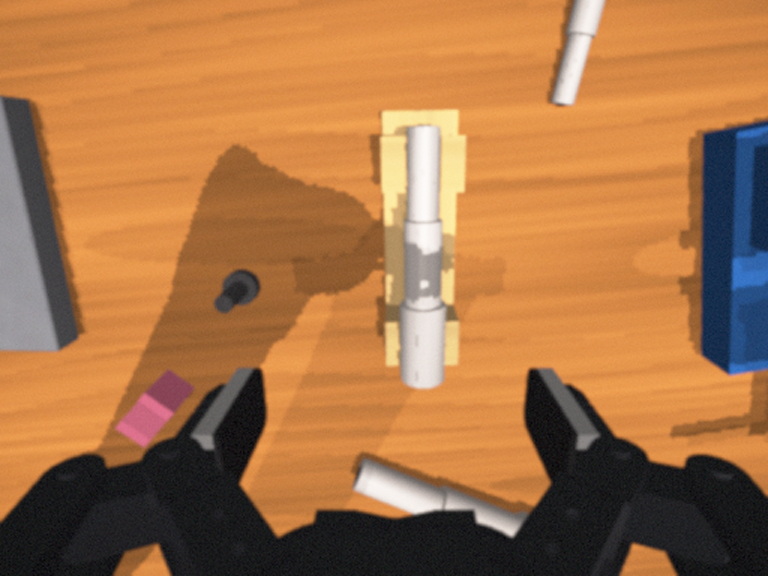

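The cradled shaft runs straight down the picture: thin end (424,126), steps at (424,221) and (423,305), thick end (423,385).

```bash
python3 - <<'E'
from h import *
d=np.load("pics/w7.npz"); i=dict(K=d["K"],view=d["view"])
U=lambda a,b,z=.05:unproj((a/1.5,b/1.5),i,z)[:2]
A=np.array([U(424,127),U(424.5,221,.06),U(423,305,.063),U(423,380)]);print(A,np.linalg.norm(np.diff(A,axis=0),axis=1))
v=A[0]-A[3];yaw=np.arctan2(v[1],v[0]);m=(A[1]+A[2])/2;print(yaw,m,(A[0]+A[3])/2)
plan((m[0],m[1],.105,yaw),(m[0],m[1],.05,yaw),v=.045)
E
```

```text
[[ 0.54295017 -0.38348886]
 [ 0.49467248 -0.37927588]
 [ 0.44738687 -0.37445025]
 [ 0.39186653 -0.37070843]] [0.04846116 0.04753121 0.0556463 ]
-0.08439079964391542 [ 0.47102968 -0.37686307] [ 0.46740835 -0.37709865]
t 14.2 n 4
0.0063 0.0081 0.0367 -0.001 0 -0.007; 0.0063 0.0082 0.0367 -0.001 0.001 -0.007; |; 0 -0 0.0275 0 -0 -0; 0 -0 0.0275 0 -0 -0; |
```

>>> {"fn": "carry_out", "kwargs": {"steps": "0.0048 0.0082 0.0367 0 0 -0.007; 0.0048 0.0082 0.0367 0 0 -0.007; 0 0 0 0 0 0; 0 0 0 0 0 0; 0 0 0 0 0 0"}}

```text
t: 14.65
position: [0.4679, -0.3785, 0.262]
ee_rot: [0.999, -0.044, 0.001, 0.001]
force: [1.0, -0.3, 0.1]
grip_width: 0.0854
grip_force: 0.0
```

```bash
python3 - <<'E'
from h import *
plan((.468,-.377,.051,-.085),v=.045)
E
```

```text
t 14.7 n 2
-0.0001 -0.0008 0.0281 0.001 -0.001 -0.001; -0.0001 -0.0007 0.0282 0 -0.001 -0.002; |
```

>>> {"fn": "carry_out", "kwargs": {"steps": "0 -0.0008 0.0281 0 0 -0.001; 0 -0.0007 0.0282 0 0 0; 0 0 0 0 0 0; 0 0 0 0 0 0; 0 0 0 0 0 0"}}

```text
t: 15.15
position: [0.468, -0.3781, 0.2062]
ee_rot: [0.999, -0.044, 0.002, 0.001]
force: [0.2, 0.3, -0.4]
grip_width: 0.0854
grip_force: 0.0
```

>>> {"fn": "carry_out", "kwargs": {"steps": "0 0 0 0 0 0; 0 0 0 0 0 0; 0 0 0 0 0 0; 0 0 0 0 0 0; 0 0 0 0 0 0; 0 0 0 0 0 0; 0 0 0 0 0 0; 0 0 0 0 0 0", "gripper": 0.05, "newtons": 50}}

```text
t: 15.95
position: [0.4672, -0.3764, 0.2038]
ee_rot: [0.999, -0.044, -0.001, -0.001]
force: [-1.6, 4.3, 4.3]
grip_width: 0.0208
grip_force: 48.9
```

```bash
python3 - <<'E'
from h import *
print(pose()[0])
m=np.array([(.4818+.4932)/2,(-.046+.053)/2]);print(m)
plan((.468,-.377,.15,-.085),(.45,-.2,.16,1.454),(m[0],m[1],.13,1.454),v=.048,w=.148)
E
```

```text
[ 0.46717918 -0.37638602  0.20383419]
[0.4875 0.0035]
t 15.9 n 19
0.0002 0.0001 -0.0336 -0.001 0 -0.001; 0.0003 0.0002 -0.0336 -0 0.001 -0.001; 0.0003 0.0001 -0.0337 -0.001 0 -0; |; -0.003 -0.0159 -0.0009 -0 0 -0.14; -0.0008 -0.0161 -0.0009 -0 0 -0.14; 0.0015 -0.0161 -0.0009 -0 0 -0.14; 0.0038 -0.0158 -0.0009 -0 0 -0.14; 0.0059 -0.015 -0.0009 -0 0 -0.14; 0.0079 -0.0141 -0.0009 -0 0 -0.14; 0.0099 -0.0129 -0.0009 -0 0 -0.14; 0.0115 -0.0113 -0.0009 -0 0 -0.139; 0.013 -0.0097 -0.0009 -0 0 -0.14; 0.0142 -0.0077 -0.001 -0 0 -0.14; 0.0151 -0.0057 -0.0009 -0 0 -0.14; |; 0.0413 0.0027 0.006 -0 0 -0; 0.0413 0.0027 0.006 -0 0 -0; 0.0413 0.0027 0.006 -0 0 -0; 0.0413 0.0027 0.006 -0 0 -0; 0.0413 0.0027 0.006 -0 0 -0; |
```

>>> {"fn": "carry_out", "kwargs": {"steps": "0 0 -0.02 0 0 0; 0 0 -0.035 0 0 0; 0 0 -0.045 0 0 0; -0.003 -0.0159 -0.001 0 0 -0.14; -0.0008 -0.0161 -0.001 0 0 -0.14; 0.0015 -0.0161 -0.001 0 0 -0.14; 0.0038 -0.0158 -0.001 0 0 -0.14; 0.0059 -0.015 -0.001 0 0 -0.14"}}

```text
t: 16.75
position: [0.4583, -0.2969, 0.3072]
ee_rot: [0.953, 0.304, -0.001, -0.001]
force: [-0.4, 0.3, -3.5]
grip_width: 0.0204
grip_force: 49.4
```

>>> {"fn": "carry_out", "kwargs": {"steps": "0.0079 -0.0141 -0.001 0 0 -0.14; 0.0099 -0.0129 -0.001 0 0 -0.14; 0.0115 -0.0113 -0.001 0 0 -0.14; 0.013 -0.0097 -0.001 0 0 -0.14; 0.0142 -0.0077 -0.001 0 0 -0.14; 0.0151 -0.0057 -0.001 0 0 -0.14; 0.03 0.002 0 0 0 0; 0.0413 0.0027 0.003 0 0 0"}}

```text
t: 17.55
position: [0.4619, -0.1325, 0.3107]
ee_rot: [0.75, 0.661, -0.001, 0.0]
force: [1.6, 0.3, -4.0]
grip_width: 0.0205
grip_force: 49.3
```

>>> {"fn": "carry_out", "kwargs": {"steps": "0.0413 0.0027 0.003 0 0 0; 0.0413 0.0027 0.006 0 0 0; 0.0413 0.0027 0.006 0 0 0; 0.012 0.001 0.006 0 0 0; 0 0 0 0 0 0; 0 0 0 0 0 0; 0 0 0 0 0 0"}}

```text
t: 18.25
position: [0.4876, 0.0014, 0.2902]
ee_rot: [0.749, 0.663, -0.001, 0.0]
force: [0.1, -0.4, -3.6]
grip_width: 0.0205
grip_force: 49.3
```

```bash
python3 - <<'E'
from h import *
snap("w8");print(pose()[0],ctrl.sense()["force"])
plan((.4875,.0035,.11,1.454),v=.048,w=.148)
E
```

```text
[0.48766531 0.00146316 0.29031907] [-0.67758741 -0.18954861 -2.30571577]
t 18.3 n 1
0.002 -0.0004 0.0256 -0.001 0.001 -0.006; |
```

View pics/w8.png

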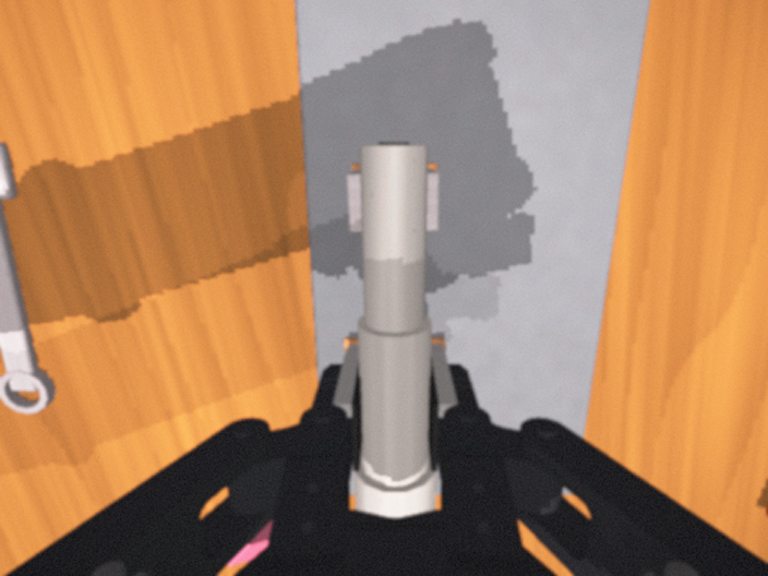

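```bash
python3 - <<'E'
from h import *
d=np.load("pics/w8.npz"); i=dict(K=d["K"],view=d["view"]);p=pose()[0];z=p[2]-.1547
U=lambda a,b,z:unproj((a/1.5,b/1.5),i,z)[:2]
for q,r,w in(((394.5,146),.009,75),((395,318),.011,25)):
    u=U(*q,z+r)-p[:2];print(np.linalg.norm(u),w,np.arctan2(u[1],u[0])-np.pi/2)
print(np.linalg.norm(U(362,150,z)-U(427,150,z)),np.linalg.norm(U(359,330,z)-U(432,330,z)))
plan((.4875,.0035,.09,1.454))
E
```

```text
0.07630408378838999 75 -0.1123559207484306
0.03178069516062663 25 -0.1002440135357967
0.017206237683287214 0.02191909330447235
t 18.3 n 2
0.001 -0.0002 0.0228 -0.001 0.001 -0.003; 0.001 -0.0002 0.0228 -0 0 -0.003; |
```

>>> {"fn": "carry_out", "kwargs": {"steps": "0 0 0.0228 0 0 -0.003; 0 0 0.0228 0 0 -0.003; 0 0 0.01 0 0 0; 0 0 0 0 0 0; 0 0 0 0 0 0; 0 0 0 0 0 0"}}

```text
t: 18.9
position: [0.4884, 0.0035, 0.2361]
ee_rot: [0.746, 0.666, 0.001, 0.001]
force: [0.0, 0.3, -3.1]
grip_width: 0.0207
grip_force: 49.3
```

```bash
python3 - <<'E'
from h import *
print(pose()[0],ctrl.sense()["force"])
plan((.4873,.002,.072,1.454))
E
```

```text
[0.48838152 0.00351355 0.23609016] [ 0.00529069  0.2515867  -3.10068516]
t 18.9 n 1
-0.0016 -0.0009 0.0094 0.002 -0 0.003; |
```

>>> {"fn": "carry_out", "kwargs": {"steps": "-0.0016 -0.0009 0.006 0.002 0 0.003; 0 0 0.0035 0 0 0; 0 0 0.0015 0 0 0; 0 0 0.001 0 0 0; 0 0 0.001 0 0 0; 0 0 0 0 0 0; 0 0 0 0 0 0"}}

```text
t: 19.6
position: [0.4873, 0.0021, 0.2231]
ee_rot: [0.747, 0.665, -0.0, -0.0]
force: [0.0, -1.0, 5.8]
grip_width: 0.0208
grip_force: 50.2
```

>>> {"fn": "carry_out", "kwargs": {"steps": "0 0 0 0 0 0; 0 0 0 0 0 0; 0 0 0 0 0 0; 0 0 0 0 0 0; 0 0 0 0 0 0; 0 0 -0.03 0 0 0; 0 0 -0.045 0 0 0; 0 0 -0.045 0 0 0", "gripper": 1}}

```text
t: 20.4
position: [0.4863, 0.0021, 0.3427]
ee_rot: [0.747, 0.665, -0.002, -0.002]
force: [0.7, -0.9, -0.1]
grip_width: 0.0856
grip_force: 0.0
```

>>> {"fn": "carry_out", "kwargs": {"steps": "-0.04 0 -0.02 0 0 0; -0.04 0 0 0 0 0; 0 0 0 0 0 0; 0 0 0 0 0 0; 0 0 0 0 0 0"}}

```text
t: 20.9
position: [0.4775, -0.0762, 0.3616]
ee_rot: [0.746, 0.666, -0.001, -0.002]
force: [-0.5, 0.4, 0.2]
grip_width: 0.0855
grip_force: 0.0
```

```bash
python3 - <<'E'
from h import *
snap("w9");print(pose()[0])
plan((.50,.20,.24,1.454))
E
```

```text
[ 0.4776258  -0.0758944   0.36158109]
t 20.9 n 7
0.0395 -0.0013 -0.0047 -0.001 -0 0; 0.0396 -0.0013 -0.0047 -0 -0 0.001; 0.0395 -0.0013 -0.0047 -0.001 -0 0; 0.0395 -0.0014 -0.0047 -0 -0.001 0.001; 0.0395 -0.0013 -0.0047 -0.001 0 0; 0.0395 -0.0014 -0.0047 -0 0 0.001; 0.0396 -0.0014 -0.0047 -0.001 0 0; |
```

View pics/w9.png

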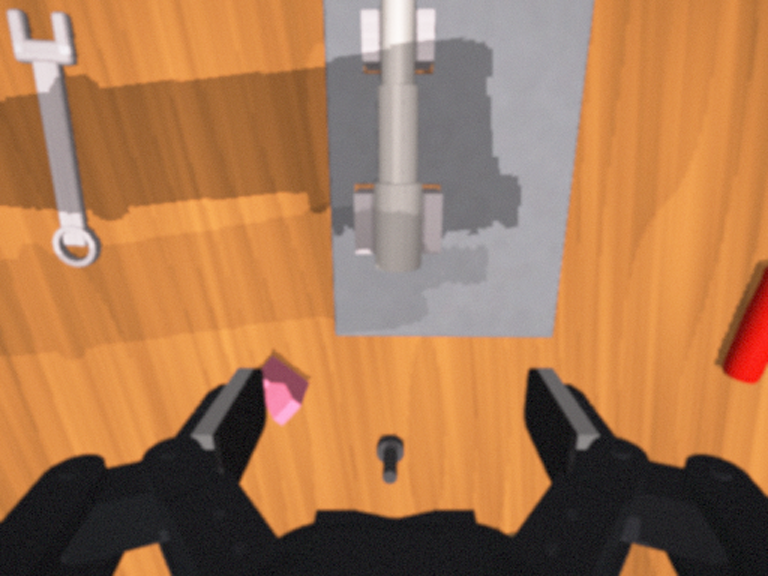

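The shaft lies in both grooves, with steps at (398,85) and (398,183) and the thick end at (398,271). Next I go over to the dial and post side.

```bash
python3 - <<'E'
from h import *
d=np.load("pics/w9.npz"); i=dict(K=d["K"],view=d["view"])
U=lambda a,b,z:unproj((a/1.5,b/1.5),i,z)[:2]
a=U(398,84,.0802);b=U(398,184,.0832);c=U(398,271,.0692);print(a,b,c,np.linalg.norm(a-b),np.linalg.norm(b-c),"mid",(a+b)/2)
v=a-c;print(np.arctan2(v[1],v[0])-np.pi/2, c+v/np.linalg.norm(v)*.075)
plan((.455,.235,.25,1.571),v=.048)
E
```

```text
[0.49000195 0.02897757] [ 0.48430602 -0.02078983] [ 0.47835075 -0.0734886 ] 0.05009228799130718 0.053034196078859716 mid [0.48715399 0.00409387]
-0.11322150303139433 [0.48682423 0.00103119]
t 20.9 n 7
0.0438 -0.0083 -0.0061 -0.001 -0 -0.016; 0.0439 -0.0075 -0.0061 -0 -0 -0.016; 0.044 -0.0069 -0.0061 -0.001 -0.001 -0.017; 0.0441 -0.0061 -0.0061 -0 0 -0.016; 0.0442 -0.0053 -0.0062 -0.001 0 -0.016; 0.0443 -0.0047 -0.0061 -0 -0 -0.016; 0.0443 -0.004 -0.0062 -0.001 -0 -0.017; |
```

>>> {"fn": "carry_out", "kwargs": {"steps": "0.0438 -0.0083 -0.0061 0 0 -0.016; 0.0439 -0.0075 -0.0061 0 0 -0.016; 0.044 -0.0069 -0.0061 0 0 -0.017; 0.0441 -0.0061 -0.0061 0 0 -0.016; 0.0442 -0.0053 -0.0062 0 0 -0.016; 0.0443 -0.0047 -0.0061 0 0 -0.016; 0.0443 -0.004 -0.0062 0 0 -0.017; 0 0 0 0 0 0"}}

```text
t: 21.75
position: [0.4519, 0.2428, 0.4063]
ee_rot: [0.702, 0.712, 0.002, -0.004]
force: [0.7, 0.3, 0.1]
grip_width: 0.0855
grip_force: 0.0
```

>>> {"fn": "carry_out", "kwargs": {"steps": "0 0 0 0 0 0; 0 0 0 0 0 0; 0 0 0 0 0 0"}}

```text
t: 22.05
position: [0.4563, 0.2321, 0.4044]
ee_rot: [0.709, 0.706, -0.002, -0.001]
force: [0.1, 1.4, -0.3]
grip_width: 0.0855
grip_force: 0.0
```

```bash
python3 - <<'E'
from h import *
im,i=snap("w10");print(pose()[0])
a=[]
for x,y,z in((.553,.237,.03),(.355,.252,.03)):
    q=proj((x,y,z),i).astype(int);print(q);a.append(cv2.resize(im[max(0,q[1]-45):max(0,q[1]-45)+90,q[0]-45:q[0]+45],(400,400),interpolation=cv2.INTER_CUBIC))
cv2.imwrite("pics/m2.png",np.hstack(a))
E
```

```text
[0.45633319 0.23208231 0.40453429]
[347 158]
[176 146]
```

View pics/m2.png

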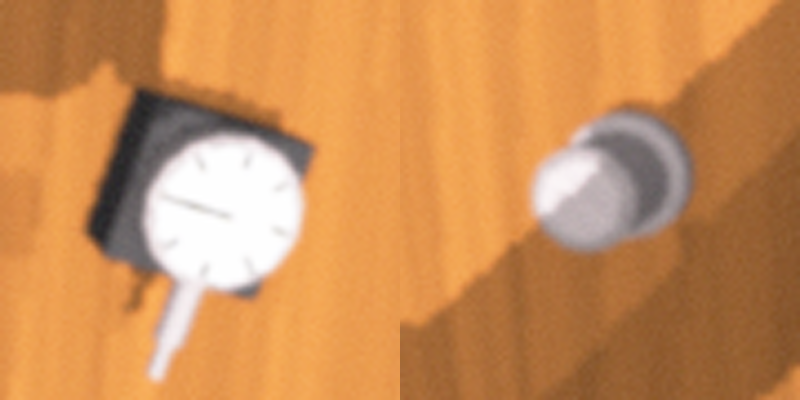

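The dial's face is centred at (224,212) in its crop and the plunger tip is at (155,380). The post's top disc is at (184,198) in its crop and its foot ring is centred about (235,173).

```bash
python3 - <<'E'
from h import *
d=np.load("pics/w10.npz"); i=dict(K=d["K"],view=d["view"]);s=400/90
U=lambda a,b,z,o:unproj((a/s+o[0]-.5,b/s+o[1]-.5),i,z)[:2]
o=(302,113);c=U(224,212,.046,o);t=U(155,378,.039,o);v=c-t;print("dial",c,t,np.linalg.norm(v),"yaw",np.arctan2(v[1],v[0]))
q=[U(152,98,.031,o),U(314,150,.031,o),U(256,295,.031,o)];print("blk ctr",(q[0]+q[2])/2,[np.linalg.norm(q[0]-q[1]),np.linalg.norm(q[1]-q[2])],"yaw",np.arctan2(*(q[1]-q[2])[::-1]),np.arctan2(*(q[1]-q[0])[::-1])+np.pi/2)
o=(131,101);print("post",U(184,198,.051,o),U(235,173,.01,o))
a=np.array(U(136,195,.051,o))-U(236,195,.051,o);print(np.linalg.norm(a))
yaw=1.29
plan((c[0],c[1],.12,yaw),v=.045)
E
```

```text
dial [0.55371922 0.23852109] [0.54124341 0.19194068] 0.048222198057595894 yaw 1.3091046639442794
blk ctr [0.55297739 0.23880793] [np.float64(0.04493066926736773), np.float64(0.04055241417742925)] yaw 1.286037460063869 1.2633804130572854
post [0.35582742 0.25742643] [0.35775741 0.25751215]
0.02439626164421667
t 22.1 n 4
0.0017 0.0245 0.0324 -0.001 0 0.069; 0.0035 0.0242 0.0324 -0.001 0.001 0.069; 0.005 0.0239 0.0324 -0.001 -0 0.069; 0.0067 0.0235 0.0324 -0 0 0.069; |
```

>>> {"fn": "carry_out", "kwargs": {"steps": "0.0017 0.0243 0.0324 0 0 0.069; 0.0035 0.024 0.0324 0 0 0.069; 0.005 0.0237 0.0324 0 0 0.069; 0.0067 0.0233 0.0324 0 0 0.069; 0 0 0.03 0 0 0; 0 0 0 0 0 0; 0 0 0 0 0 0; 0 0 0 0 0 0"}}

```text
t: 22.9
position: [0.5526, 0.2408, 0.2474]
ee_rot: [0.798, 0.602, 0.001, -0.001]
force: [0.9, 0.6, 0.3]
grip_width: 0.0854
grip_force: 0.0
```

```bash
python3 - <<'E'
from h import *
print(pose()[0])
plan((.5533,.2386,.028,1.29),v=.045)
E
```

```text
[0.55260665 0.24077943 0.24736898]
t 22.9 n 2
-0.001 0.0006 0.0323 -0 -0.001 0.001; -0.001 0.0007 0.0324 -0 -0.001 0.002; |
```

>>> {"fn": "carry_out", "kwargs": {"steps": "-0.001 0.0006 0.0323 0 -0.001 0.001; -0.001 0.0007 0.0324 0 -0.001 0.001; 0 0 0 0 0 0; 0 0 0 0 0 0; 0 0 0 0 0 0"}}

```text
t: 23.4
position: [0.5537, 0.2391, 0.1833]
ee_rot: [0.799, 0.602, 0.001, -0.0]
force: [-0.2, 0.6, -0.2]
grip_width: 0.0856
grip_force: 0.0
```

>>> {"fn": "carry_out", "kwargs": {"steps": "0 0 0 0 0 0; 0 0 0 0 0 0; 0 0 0 0 0 0; 0 0 0 0 0 0; 0 0 0 0 0 0; 0 0 0 0 0 0; 0 0 0 0 0 0", "gripper": 0.3, "newtons": 50}}

```text
t: 24.1
position: [0.5536, 0.2383, 0.1816]
ee_rot: [0.799, 0.601, -0.001, 0.0]
force: [1.4, -0.5, 5.5]
grip_width: 0.043
grip_force: 53.8
```

```bash
python3 - <<'E'
from h import *
a=-.116; m=np.array([.487,.003]); t=m+.073*np.array([np.cos(a),np.sin(a)]); print(pose()[0],"target",t)
plan((.5533,.2386,.14,1.29),(.56,.15,.16,a),(t[0],t[1],.12,a),v=.048,w=.148)
E
```

```text
[0.55357435 0.23831494 0.18164997] target [ 0.55950941 -0.00544902]
t 24.1 n 17
0 -0.0001 -0.0377 -0 0 0; 0.0001 -0.0002 -0.0377 -0 0.001 0; 0 -0.0001 -0.0377 -0 0 0.001; |; -0.0083 0.0031 -0.002 -0 0 0.141; -0.0078 0.0042 -0.002 -0 0 0.14; -0.0072 0.0053 -0.002 -0 0 0.141; -0.0063 0.0063 -0.002 -0 0 0.14; -0.0054 0.007 -0.002 -0 0 0.141; -0.0043 0.0078 -0.002 -0 0 0.14; -0.0032 0.0083 -0.002 -0 0 0.141; -0.0021 0.0086 -0.002 -0 0 0.141; -0.0008 0.0089 -0.002 -0 0 0.14; 0.0005 0.0088 -0.002 -0 0 0.141; |; 0.0044 0.0386 0.01 -0 0 -0; 0.0044 0.0386 0.01 -0 0 -0; 0.0044 0.0387 0.01 -0 0 -0; 0.0044 0.0386 0.01 -0 0 -0; |
```

>>> {"fn": "carry_out", "kwargs": {"steps": "0 0 -0.0377 0 0 0; 0 0 -0.0377 0 0 0; 0 0 -0.0377 0 0 0; -0.0083 0.0031 -0.002 0 0 0.141; -0.0078 0.0042 -0.002 0 0 0.14; -0.0072 0.0053 -0.002 0 0 0.141; -0.0063 0.0063 -0.002 0 0 0.14; -0.0054 0.007 -0.002 0 0 0.141"}}

```text
t: 24.9
position: [0.5555, 0.1932, 0.3015]
ee_rot: [0.958, 0.287, -0.004, 0.0]
force: [1.2, 0.2, -4.5]
grip_width: 0.0431
grip_force: 53.2
```

>>> {"fn": "carry_out", "kwargs": {"steps": "-0.0043 0.0078 -0.002 0 0 0.14; -0.0032 0.0083 -0.002 0 0 0.141; -0.0021 0.0086 -0.002 0 0 0.141; -0.0008 0.0089 -0.002 0 0 0.14; 0.0005 0.0088 -0.002 0 0 0.141; 0.0044 0.0386 0.01 0 0 0; 0.0044 0.0386 0.01 0 0 0; 0.0044 0.0387 0.01 0 0 0"}}

```text
t: 25.7
position: [0.5584, 0.032, 0.2816]
ee_rot: [0.998, -0.057, -0.004, 0.001]
force: [0.3, -0.9, -4.3]
grip_width: 0.0432
grip_force: 53.2
```

>>> {"fn": "carry_out", "kwargs": {"steps": "0.0044 0.0386 0.01 0 0 0; 0 0 0 0 0 0; 0 0 0 0 0 0; 0 0 0 0 0 0"}}

```text
t: 26.1
position: [0.559, -0.0044, 0.2729]
ee_rot: [0.998, -0.057, -0.003, 0.0]
force: [0.1, 0.5, -4.3]
grip_width: 0.0429
grip_force: 53.2
```

```bash
python3 - <<'E'
from h import *
print(pose()[0],ctrl.sense()["force"],ctrl.sense()["joints"])
plan((.5595,-.0054,.065,-.116),v=.06)
E
```

```text
[ 0.55901436 -0.00437809  0.27291709] [ 0.08993541  0.46728172 -4.27516033] [ 0.20299333  0.45880054 -0.30642933  1.66051559  0.15373566  1.05188847
 -1.83528263]
t 26.1 n 1
0.0009 0.0009 0.0532 0 0.006 0.002; |
```

>>> {"fn": "carry_out", "kwargs": {"steps": "0.0006 0.0009 0.027 0 0.006 0.002; 0 0 0.026 0 0 0; 0 0 0 0 0 0; 0 0 0.003 0 0 0; 0 0 0.002 0 0 0; 0 0 0.0015 0 0 0; 0 0 0 0 0 0; 0 0 0 0 0 0"}}

```text
t: 26.9
position: [0.5603, -0.0069, 0.215]
ee_rot: [0.998, -0.059, 0.002, 0.001]
force: [0.4, 0.6, -3.6]
grip_width: 0.0428
grip_force: 53.1
```

```bash
python3 - <<'E'
from h import *
print(pose()[0],ctrl.sense()["force"])
plan((.5595,-.0054,.057,-.116),v=.06)
E
```

```text
[ 0.56033201 -0.00687919  0.21496485] [ 0.36878875  0.61866622 -3.57382996]
t 26.9 n 1
-0.001 -0.0014 0.0033 0.002 -0.004 -0.001; |
```

>>> {"fn": "carry_out", "kwargs": {"steps": "-0.001 -0.001 0.001 0.001 -0.003 0; 0 0 0.001 0 0 0; 0 0 0.001 0 0 0; 0 0 0.0007 0 0 0; 0 0 0 0 0 0; 0 0 0 0 0 0"}}

```text
t: 27.5
position: [0.5592, -0.0056, 0.2116]
ee_rot: [0.998, -0.059, -0.0, 0.001]
force: [-3.6, 0.1, 4.6]
grip_width: 0.0427
grip_force: 54.3
```

>>> {"fn": "carry_out", "kwargs": {"steps": "0 0 0 0 0 0; 0 0 0 0 0 0; 0 0 0 0 0 0; 0 0 0 0 0 0; 0 0 -0.03 0 0 0; 0 0 -0.045 0 0 0; 0 0 -0.045 0 0 0; 0 0 0 0 0 0", "gripper": 1}}

```text
t: 28.3
position: [0.562, -0.0051, 0.338]
ee_rot: [0.998, -0.059, 0.008, -0.0]
force: [0.7, 1.4, 0.1]
grip_width: 0.0852
grip_force: 0.0
```

>>> {"fn": "carry_out", "kwargs": {"steps": "0 0 0 0 0 0; 0 0 0 0 0 0"}}

```text
t: 28.5
position: [0.5587, -0.0058, 0.3294]
ee_rot: [0.998, -0.059, -0.001, 0.001]
force: [0.4, -0.9, -0.5]
grip_width: 0.0852
grip_force: 0.0
```

```bash
python3 - <<'E'
from h import *
snap("w11")
plan((.357,.2575,.11,1.5),v=.048,w=.14)
E
```

```text
t 28.6 n 12
-0.0192 -0.0198 0.0054 -0 0 -0.135; -0.0164 -0.0223 0.0054 -0 0.001 -0.135; -0.0132 -0.0242 0.0054 -0 -0 -0.134; -0.0099 -0.0258 0.0053 -0.001 0 -0.135; -0.0063 -0.0269 0.0054 0 0.001 -0.135; -0.0027 -0.0276 0.0053 0 0 -0.135; 0.0011 -0.0276 0.0054 -0 0 -0.134; 0.0047 -0.0272 0.0053 -0 0.001 -0.135; 0.0084 -0.0263 0.0054 -0 0 -0.135; 0.0118 -0.025 0.0053 -0.001 0 -0.135; 0.0151 -0.0231 0.0054 0 0.001 -0.134; 0.0181 -0.021 0.0053 0 0 -0.135; |
```

>>> {"fn": "carry_out", "kwargs": {"steps": "-0.0192 -0.0198 0 0 0 -0.135; -0.0164 -0.0223 0 0 0 -0.135; -0.0132 -0.0242 0 0 0 -0.134; -0.0099 -0.0258 0 0 0 -0.135; -0.0063 -0.0269 0.005 0 0 -0.135; -0.0027 -0.0276 0.005 0 0 -0.135; 0.0011 -0.0276 0.005 0 0 -0.134; 0.0047 -0.0272 0.005 0 0 -0.135"}}

```text
t: 29.35
position: [0.4236, 0.1703, 0.3089]
ee_rot: [0.886, 0.465, -0.002, -0.0]
force: [-0.2, 0.5, -0.5]
grip_width: 0.0856
grip_force: 0.0
```

>>> {"fn": "carry_out", "kwargs": {"steps": "0.0084 -0.0263 0.01 0 0 -0.135; 0.0118 -0.025 0.01 0 0 -0.135; 0.0151 -0.0231 0.01 0 0 -0.134; 0.0181 -0.021 0.01 0 0 -0.135; 0 0 0 0 0 0; 0 0 0 0 0 0; 0 0 0 0 0 0"}}

```text
t: 30.05
position: [0.3584, 0.2567, 0.27]
ee_rot: [0.733, 0.681, -0.001, 0.0]
force: [1.1, -1.2, 0.1]
grip_width: 0.0855
grip_force: 0.0
```

```bash
python3 - <<'E'
from h import *
im,i=snap("w12")
print(pose()[0])
# circle of post top near expected projection
q=proj((.357,.2575,.051),i);print(q)
g=cv2.medianBlur(im[:,:,0],5);x,y=q.astype(int)
S=cv2.cvtColor(im,cv2.COLOR_BGR2HSV)[:,:,1][y-45:y+70,x-50:x+50]
m=(S<70).astype(np.uint8);n,l,st,c=cv2.connectedComponentsWithStats(m)
for k in range(1,n):
    if st[k,4]>80: print(st[k],c[k]+[x-50,y-45])
plan((.357,.2575,.034,1.5),v=.048,w=.14)
E
```

```text
[0.35859536 0.25666359 0.27020614]
[262.13003452 212.56571627]
[  27    6   42   57 1871] [259.23303046 200.48904329]
t 30.1 n 2
0.0004 -0.0008 0.0408 -0 0.001 -0.002; 0.0004 -0.0008 0.0407 -0 0.001 -0.001; |
```

>>> {"fn": "carry_out", "kwargs": {"steps": "0 -0.0008 0.0408 0 0.001 -0.001; 0 -0.0008 0.0407 0 0 -0.001; 0 0 0 0 0 0; 0 0 0 0 0 0; 0 0 0 0 0 0"}}

```text
t: 30.6
position: [0.3573, 0.2584, 0.1908]
ee_rot: [0.731, 0.682, 0.002, 0.0]
force: [-0.6, 0.6, 0.6]
grip_width: 0.0852
grip_force: 0.0
```

>>> {"fn": "carry_out", "kwargs": {"steps": "0 0 0 0 0 0; 0 0 0 0 0 0; 0 0 0 0 0 0; 0 0 0 0 0 0; 0 0 0 0 0 0; 0 0 0 0 0 0; 0 0 0 0 0 0; 0 0 0 0 0 0", "gripper": 0.1, "newtons": 45}}

```text
t: 31.4
position: [0.3563, 0.258, 0.1895]
ee_rot: [0.731, 0.682, 0.0, 0.0]
force: [-1.3, -0.5, 5.6]
grip_width: 0.0248
grip_force: 44.4
```

```bash
python3 - <<'E'
from h import *
a=np.pi/2-.116; t=np.array([.487,.003])+.107*np.array([np.cos(a),np.sin(a)]); p=pose()[0];print(p,"target",t)
plan((p[0],p[1],.13,1.5),(t[0],t[1],.13,1.454),v=.045)
E
```

```text
[0.35632515 0.25798855 0.18949944] target [0.49938418 0.10928091]
t 31.4 n 8
0 0 -0.0317 0 -0 0.001; 0 0 -0.0318 0 -0 0; 0 0 -0.0317 0 -0 0.001; |; -0.0276 0.0307 0 0 -0 0.009; -0.0274 0.0309 0 0 -0 0.009; -0.0271 0.0311 0 0 -0 0.01; -0.0268 0.0314 0 0 -0 0.009; -0.0264 0.0317 0 0 -0 0.009; |
```

>>> {"fn": "carry_out", "kwargs": {"steps": "0 0 -0.0317 0 0 0; 0 0 -0.0318 0 0 0; 0 0 -0.0317 0 0 0; -0.0276 0.0307 0 0 0 0.009; -0.0274 0.0309 0 0 0 0.009; -0.0271 0.0311 0 0 0 0.01; -0.0268 0.0314 0 0 0 0.009; -0.0264 0.0317 0 0 0 0.009"}}

```text
t: 32.2
position: [0.5001, 0.1078, 0.2833]
ee_rot: [0.747, 0.665, -0.001, -0.0]
force: [0.9, 0.8, -1.8]
grip_width: 0.0249
grip_force: 44.9
```

>>> {"fn": "carry_out", "kwargs": {"steps": "0 0 0.03 0 0 0; 0 0 0.02 0 0 0; 0 0 0 0 0 0; 0 0 0 0 0 0; 0 0 0 0 0 0"}}

```text
t: 32.7
position: [0.4999, 0.11, 0.2351]
ee_rot: [0.746, 0.666, 0.001, 0.0]
force: [0.7, 0.5, -1.8]
grip_width: 0.0246
grip_force: 44.9
```

```bash
python3 - <<'E'
from h import *
print(pose()[0]);plan((.4994,.1093,.068,1.454))
E
```

```text
[0.49989806 0.11004525 0.23513599]
t 32.7 n 1
-0.0008 -0.0004 0.0124 0.001 -0.001 0.003; |
```

>>> {"fn": "carry_out", "kwargs": {"steps": "-0.0008 -0.0004 0.0124 0 0 0.002; 0 0 0 0 0 0; 0 0 0.0012 0 0 0; 0 0 0.001 0 0 0; 0 0 0.001 0 0 0; 0 0 0.0005 0 0 0; 0 0 0 0 0 0; 0 0 0 0 0 0"}}

```text
t: 33.5
position: [0.4991, 0.1089, 0.2195]
ee_rot: [0.747, 0.665, -0.0, 0.0]
force: [-3.1, -0.9, 7.9]
grip_width: 0.0249
grip_force: 46.1
```

>>> {"fn": "carry_out", "kwargs": {"steps": "0 0 0 0 0 0; 0 0 0 0 0 0; 0 0 0 0 0 0; 0 0 0 0 0 0; 0 0 0 0 0 0; 0 0 -0.03 0 0 0; 0 0 -0.045 0 0 0; 0 0 -0.045 0 0 0", "gripper": 1}}

```text
t: 34.3
position: [0.4987, 0.1085, 0.3387]
ee_rot: [0.747, 0.665, -0.001, -0.001]
force: [1.1, 1.3, -0.4]
grip_width: 0.0856
grip_force: 0.0
```

>>> {"fn": "carry_out", "kwargs": {"steps": "-0.04 0 -0.045 0 0 0; -0.045 0 -0.04 0 0 0; -0.045 0 0 0 0 0; 0 0 0 0 0 0; 0 0 0 0 0 0; 0 0 0 0 0 0; 0 0 0 0 0 0"}}

```text
t: 35.0
position: [0.4855, -0.0046, 0.4082]
ee_rot: [0.746, 0.666, -0.0, -0.001]
force: [1.2, 0.3, 1.2]
grip_width: 0.0851
grip_force: 0.0
```

```bash
python3 - <<'E'
from h import *
snap("w13");print(pose()[0],ctrl.sense()["force"])
E
```

```text
[ 0.48557492 -0.00465371  0.40826184] [-0.41809244  0.33582138  0.12065647]
```

View pics/w13.png

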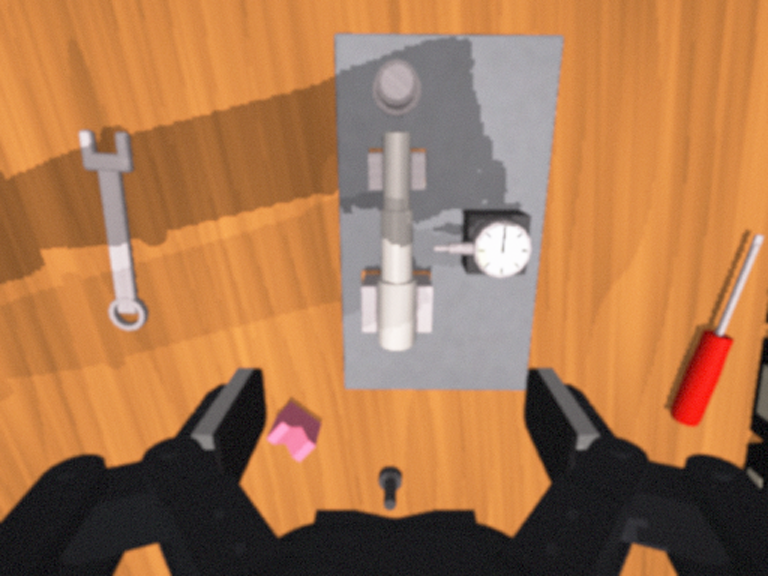

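The final picture shows the shaft in both blocks, the dial at (502,248) with its tip at (437,248), and the post at (397,85). A quick numeric check before handing in:

```bash
python3 - <<'E'
from h import *
d=np.load("pics/w13.npz"); i=dict(K=d["K"],view=d["view"])
U=lambda a,b,z:unproj((a/1.5,b/1.5),i,z)[:2]
A=U(397,133,.0782);s1=U(397,212,.0802);s2=U(397,280,.0832);B=U(397,345,.0692);m=(s1+s2)/2
D=U(502,249,.076);T=U(436,248,.069);P=U(398,82,.081)
v=(A-B)/np.linalg.norm(A-B);n=np.array([v[1],-v[0]])
print("len",np.linalg.norm(A-B),"mid",(A+B)/2,m)
m=(A+B)/2
for k,q in(("D",D),("T",T),("P",P)): print(k,(q-m)@v,(q-m)@n)
w=D-T;print("dial ang",np.arctan2(w@v,w@n))
E
```

```text
len 0.15161886684233639 mid [0.48715647 0.00229342] [0.4874645  0.00532873]
D -5.9575799813142736e-05 0.07238954207148493
T -0.000896373759373985 0.027520554521781017
P 0.10510227844149177 0.0006022342454685891
dial ang 0.018647645254536976
```

All values are near nominal: dial offset 72 mm, post at 105 mm.

```bash
python3 -c "
from workcell import ctrl
print(ctrl.finish_job())"
```

```text
the job is handed in; nothing more can be done
None
```

The run-out check is set up and handed in at about 35 s of the 109 s allowed; the last picture put every part near nominal (dial 72 mm from the shaft axis, post centre 105 mm from mid-shaft), but no verdict came back.

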